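# Close the gel casting stand: free the sliding dam and push it to its stop

### The arm

A 7-joint arm with a two-finger parallel gripper is mounted at the origin on the work surface. World frame = base frame: x ahead of the robot, y to its left, z up, the work surface at z = 0. Lengths are in mm, angles in degrees, forces in N, time in s.
With the tool pointing down it reaches from about 425 to 875 mm from the base axis. Payload 4.7 kg.
Tool frame: the origin (TCP) lies on the mounting face of the last link; the fingertips stand 182 mm ahead of it and the grasp point (between the pads) lies 164 mm ahead of it (env.tcp_to_tips is the distance from the TCP to the fingertips, in mm); z points along the fingers, y is the line along which they close (so a half turn about z gives the same grasp; the last joint's range is limited). The gripper opens to 87 mm and grips with 3 to 60 N. Pads are 19 mm wide; open, the fingers measure 117 mm over their backs; the gripper's body (75 mm by 190 mm) begins 51 mm behind the grasp point.
Start: joints at [68.875, 18.392, -4.016, 83.108, 1.295, 78.541, -3.26], TCP at [242.771, -602.967, 404.787] pointing down, gripper open.
Joint ranges: [-163.93, 163.93], [-17.29, 119.83], [-79.2, 71.16], [3.27, 140.29], [-89.18, 269.18], [5.43, 117.66], [-154.24, 154.24]. Speed limits (degrees/s): [147.25, 147.25, 180, 180, 180, 180, 180].

### API

Orientations are given as [roll, pitch, yaw] about the fixed x, y, z axes, in that order (R = Rz(yaw) Ry(pitch) Rx(roll)).
In Python, from plant import env, imaging, order gives the robot as it stands.
- The arm moves only by the tool move_arm, never from a script. Its argument "commands" is one flat list of numbers, 6 for each row, row after row: the shift along the tool's x, y, z in units of 25 mm (1.0 is 25 mm), then the turn, a rotation vector about the tool's x, y, z in units of 6 degrees (1.0 is 6 degrees). In form: [tx, ty, tz, ax, ay, az, tx, ty, tz, ax, ay, az, ...]. A call has 1 to 20 rows; each row shifts and turns the commanded pose from where the row before left it, along the tool's axes as they then stand; what a row does not reach is not made up. A row lasts 1/10 s, in which the tool goes at most 50 mm and 8.59 degrees, less where a joint would pass 70% of its speed; a pose out of reach is approached as far as the arm can. A call is refused whole if a number of a shift passes 1 or a number of a turn 1, either way. A call with a gripper value outside its range is refused whole. "jaw" is the closure, from -1 (fully open) to 1 (shut), set as the call begins (left out, the last holds). The fingers move at their own pace and stop on an object; "squeeze" is the grip in N (left out, the last holds). Time passes only in rows, so rows that do not move let the fingers close. It gives the time, the measured TCP pose, the force, the opening and the grip force at its end, in the units of the state.
- env.get_state(): the state, without advancing time (a new reading comes with each control period).
- imaging.read_camera(name): name is "scene" or "top" or "wrist"; returns a dict with "frame" (420x560x3 uint8, red, green, blue), "range_z" (420x560 float32, mm along the optical axis (not along the pixel's ray), 0 where there is no reading), "fovy" (degrees; the focal length in pixels is half the picture's height over the tangent of half this angle, whatever the lens; pixels are square), "cx", "cy" (the principal point, pixels), "k1" (the pictures are not rectified: a ray, as slopes to the right and down, at radius r is drawn at 1 + k1 r^2 times it, then the intrinsics apply), "world_from_camera" (4x4, takes a point from camera to world coordinates). Camera axes: x right, y up, looking along -z (the intrinsics and any distortion apply to the point x, -y, -z); pixel columns grow to the right and rows downward; lengths in mm; the calibration is good to about 2 mm. A picture is of the moment at which its call begins.
- order.hand_in(): hands the job in; it is judged then, once.
The state is a dict: "t": time; "q": joint angles; "qd": joint speeds; "tau": joint torques, N m; "eef_pos": TCP position; "orientation": TCP orientation; "force": force on the tool from outside, world axes, zero at the start; "torque": the same for the moment, N m; "grip_width": finger opening in mm; "grasp_force": force on a finger pad.
Only numpy, scipy, OpenCV 4.12 (cv2) and the standard library are available. Lean on these libraries where they do the work, as an engineer would, in place of code of your own. Each camera call takes 0.05 s, during which the arm holds its last target. There are 200 camera calls.

### The job

The gel tray already lies in the casting stand, but the sliding dam is still parked down the rails. With the fingertips press down the release pad in the middle of the dam to free its brake, and keep it down while you push the dam along the rails, right up to the marked steel stop blocks, so that it closes the tray's open end; then let the pad spring back up so that the dam is locked there. Never force the dam along with its pad up, do not lift or tip the tray, and leave the other things on the bench where they are.

Things in the scene. Friction and masses are not known exactly. Their poses are not given: they have to be found in the camera images.
- caster: green gel casting stand, fixed: a 300 x 144 mm base on feet, two side rails (flat tops 56 mm above the bench) and a fixed end wall. Origin at the centre of its underside, on the bench. Its x axis runs along the rails from the open parking end (x = -150 mm) to the end wall (inner face x = +138 mm); y across them, rail outer edges at y = +-61.5 mm; z up.
- dam (a joint): white sliding dam, m along the stand's +x: 0 at the parking end, 0.135 when its saddle touches the stop blocks. Saddle 48 mm along the rails, 137 mm across, top 69 mm above the bench; the dam plate hangs below its front edge and near the stop pushes the tray ahead. Pad up: a brake holds it against 10 N or more. Pad down 1 mm or more: it slides with about 1 N, plus about 1 N for the tray.
- release (a joint): how far the release pad is pressed down, in m: 0 up (brake on), 0.005 fully down. A spring pushes it up: it starts to move at 8 N, takes 8.8 N at 2 mm and 10 N fully down.
- pad_top (a point): centre of the upper face of the grey release pad in the middle of the dam; moves with dam and pad; 82 mm above the bench with the pad up. Pad 46 mm along the rails, 42 mm across, 13 mm above the saddle. A ridge 4 mm high and 5 mm thick runs across its fore and aft ends; the flat ribbed face between them is 36 mm long: a fingertip presses there and drags the pad or pushes on a ridge.
- stop_mark (a point): fixed point of the stand: where pad_top is (pad up) when the dam is at its stop; axes as the stand's. The stop itself is two steel blocks, one on each rail at a white line, 8 x 15 x 10 mm, their near faces 24 mm further along +x than this point.
- tray: clear gel tray lying loose on the base between the rails, 100 mm long x 84 mm wide x 22 mm high, both ends open, about 130 g. Origin at the centre of its underside, 20 mm above the bench. Fully home its centre is at x = +88 mm in the stand's frame; it starts up to 12 mm short, and the dam pushes it to within 2 mm of home.
- comb: black gel comb lying flat near the stand, 86 x 27 x 6 mm, loose; origin under its middle. To be left alone.
- flask: small conical glass flask, 64 mm wide and 105 mm high, loose; origin at the centre of its foot. To be left alone.
- bottle: small glass bottle with a blue cap, 56 mm wide and about 105 mm high, loose; origin at the centre of its foot. To be left alone.
- rack: black rack of microtubes, 60 x 150 x 39 mm (long along its y), loose; origin under its middle. To be left alone.
- beaker: small glass beaker, 54 mm wide and 72 mm high, loose; origin at the centre of its foot. To be left alone.
- scoop: flat white gel scoop, about 200 x 80 mm, 10 mm high, loose; origin where blade and handle meet. To be left alone.
Mind the look-alikes: they are no part of the job. There is more than one size of the tray; the one meant has the size given above.

How it is judged:
By the outcome, as a careful person would: the job done as asked, in the order asked, and still so for the second after the job is handed in, with the robot touching nothing.
It also fails if it takes over 40 s, if anything falls off the work surface, if the arm or the gripper's body presses on something with over 40 N, if the wrist force passes 120 N, or if a joint passes its speed limit or range.

## Working session

There is one attempt and no reset: what is moved stays moved. The work goes in short steps, Python scripts to look and compute and a tool call to move; the robot and the scene stay as the last step left them, time stands still between calls to the robot, and variables do not carry over. Pictures are saved under pics/ and viewed, at most 10 in all, crops included, and the job is handed in when it is done.

Besides the shell and the picture viewer there is one more tool, called in YAML: its name, and indented under it one key for each argument. move_arm: Moves the arm, as the interface text tells. Its arguments: {"type":"object","properties":{"commands":{"type":"array","items":{"type":"number"}},"jaw":{"type":"number"},"squeeze":{"type":"number"}},"required":["commands"]}

```bash
mkdir -p pics; ls
cat > h.py <<'E'
import numpy as np, cv2, pickle
from plant import env, imaging, order
def cam(n):
    c=imaging.read_camera(n); cv2.imwrite(f'pics/{n}_{env.get_state()["t"]:.2f}.png',c["frame"][:,:,::-1]); return c
def rays(c,uv):
    uv=np.asarray(uv,float).reshape(-1,2); f=210/np.tan(np.radians(c["fovy"])/2)
    K=np.array([[f,0,c["cx"]],[0,f,c["cy"]],[0,0,1]])
    p=cv2.undistortPoints(uv.reshape(-1,1,2),K,np.array([c["k1"],0,0,0,0.])).reshape(-1,2)
    d=np.c_[p[:,0],-p[:,1],-np.ones(len(p))]; T=np.array(c["world_from_camera"])
    return T[:3,3],d@T[:3,:3].T,d
def plane(c,uv,z):
    o,d,_=rays(c,uv); return o+d*((z-o[2])/d[:,2])[:,None]
def depth(c,uv):
    o,d,_=rays(c,uv); uv=np.asarray(uv,int).reshape(-1,2)
    return o+d*c["range_z"][uv[:,1],uv[:,0]][:,None]
E
python3 - <<'E'
from h import *
for n in ("top","scene","wrist"):
    c=cam(n); print(n,c["fovy"],c["cx"],c["cy"],c["k1"],np.round(c["world_from_camera"],3).tolist()); pickle.dump(c,open(n+'.pkl','wb'))
print(env.get_state())
E
ls pics
```

```text
pics
top 42.03814384766808 284.12557418624624 218.14071854791945 0.049140474727643706 [[0.079, 0.977, -0.2, 287.483], [-0.997, 0.077, -0.015, 21.543], [0.0, 0.2, 0.98, 1313.551], [0.0, 0.0, 0.0, 1.0]]
scene 57.4173744072625 279.63242361042165 210.69794766559278 0.013795386083620067 [[-0.24, -0.82, 0.521, 1106.826], [0.971, -0.206, 0.122, 138.449], [0.007, 0.535, 0.845, 936.056], [0.0, 0.0, 0.0, 1.0]]
wrist 62.613836523214516 284.9058268346715 207.47922085885364 -0.06986255930556902 [[0.373, 0.898, 0.234, 305.934], [-0.928, 0.362, 0.093, -576.057], [-0.001, -0.252, 0.968, 384.323], [0.0, 0.0, 0.0, 1.0]]
{'t': 0.15, 'q': array([68.87352845, 18.42984599, -4.01796956, 83.15767373,  1.29509908,
       78.53947829, -3.26189337]), 'qd': array([ 0.05720482, -0.19026371, -0.10010443, -0.165516  , -0.08953204,
        0.03786793, -0.07690597]), 'tau': array([ 1.29382670e-06, -4.91792607e+01, -4.04761629e-01, -3.12877643e+01,
       -6.40648697e-02,  4.04925237e-02,  9.86625787e-05]), 'eef_pos': array([ 242.74435199, -602.82043707,  403.91701997]), 'orientation': array([-1.79918231e+02,  4.24635806e-03,  2.19362821e+01]), 'force': array([-0.08117317, -1.42413208,  0.50858793]), 'torque': array([ 0.01272817,  0.00295725, -0.04382444]), 'grasp_force': 0.0, 'grip_width': 87.52828164834133}
scene_0.10.png
top_0.05.png
wrist_0.15.png
```

View pics/top_0.05.png

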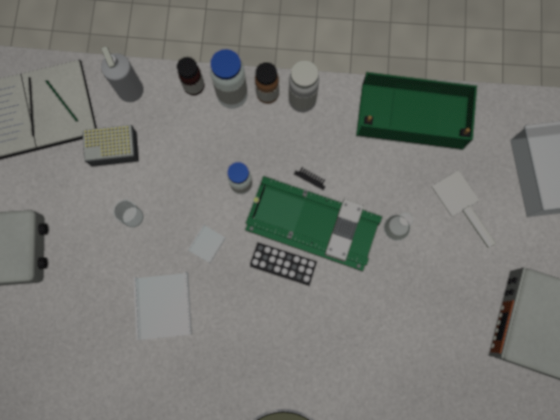

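View pics/scene_0.10.png

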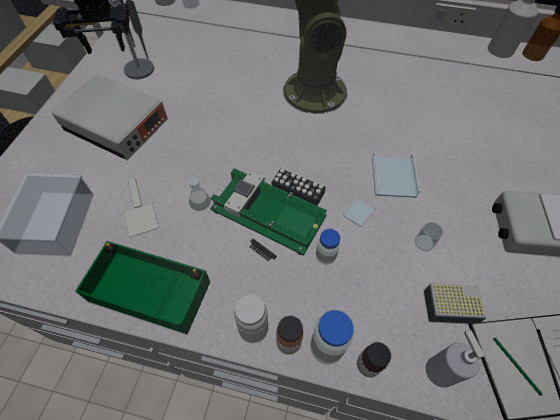

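The stand lies at about (258–380, 180–265) in top, with the white dam and its grey pad at (345,229). The end wall is at the left, about (253,210), and the flask is close to the parking end at (398,225). The bottle is at (238,176), the comb at (310,178) and the rack at (283,263).

Run:
```python
from h import *
t=pickle.load(open('top.pkl','rb')); s=pickle.load(open('scene.pkl','rb'))
a=cv2.resize(t["frame"][165:280,235:415],None,fx=4.4,fy=4.4,interpolation=cv2.INTER_CUBIC)
cv2.imwrite('pics/ct.png',cv2.convertScaleAbs(a[:,:,::-1],alpha=1.5))
a=cv2.resize(s["frame"][160:260,180:340],None,fx=5,fy=5,interpolation=cv2.INTER_CUBIC)
cv2.imwrite('pics/cs.png',cv2.convertScaleAbs(a[:,:,::-1],alpha=1.3))
for n,c,b in (("top",t,(235,165,400,280)),("scene",s,(205,160,335,260))):
    x0,y0,x1,y1=b
    h=cv2.cvtColor(c["frame"],cv2.COLOR_RGB2HSV)
    g=((h[...,0]>45)&(h[...,0]<85)&(h[...,1]>90)).astype(np.uint8); m=np.zeros_like(g); m[y0:y1,x0:x1]=g[y0:y1,x0:x1]
    m=cv2.morphologyEx(m,cv2.MORPH_CLOSE,np.ones((3,3)))
    k=max(cv2.findContours(m,0,1)[0],key=cv2.contourArea)[:,0,:]
    print(n,"stand box",cv2.minAreaRect(k))
    hull=cv2.convexHull(k)[:,0]; P=plane(c,hull,56)
    # low-sat bright pixels inside stand hull -> dam
    f=np.zeros_like(g); cv2.fillConvexPoly(f,hull,1)
    w=((h[...,1]<60)&(f>0)).astype(np.uint8)
    nn,l,st,ce=cv2.connectedComponentsWithStats(w)
    for i in range(1,nn):
        if st[i,4]>40: print(st[i],ce[i],plane(c,ce[i],75).round(1),c["frame"][l==i].mean(0))
```

```text
top stand box ((312.78216552734375, 223.11009216308594), (125.89031982421875, 56.34806442260742), 18.89824676513672)
[ 325  203   38   58 1190] [342.98487395 232.14033613] [[517.9 -96.6  75. ]] [115.93193277 117.31176471 115.23277311]
[368 223  12  35  51] [372.74509804 240.66666667] [[ 503.5 -165.6   75. ]] [ 97.35294118 106.76470588  97.39215686]
scene stand box ((266.8999938964844, 208.70001220703125), (110.46175384521484, 50.535133361816406), 26.56505012512207)
[213 173  20  24 154] [223.70779221 184.80519481] [[ 531.8 -156.6   75. ]] [134.67532468 134.05194805 136.40909091]
[224 174  38  43 886] [242.89503386 194.83295711] [[551.2 -95.4  75. ]] [104.69300226 106.26072235 105.61625282]
```

View pics/ct.png

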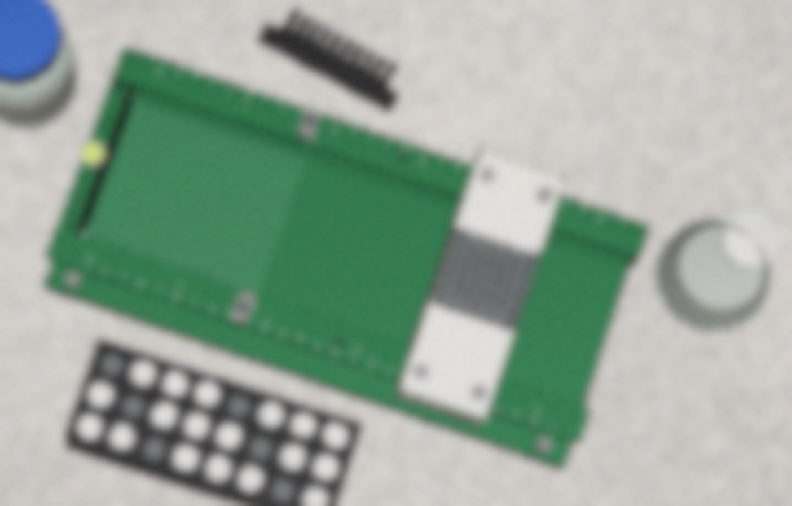

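View pics/cs.png

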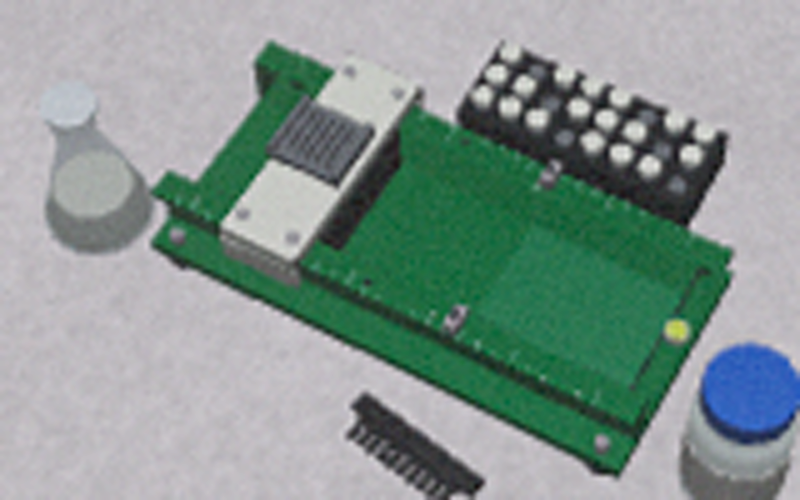

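In the top crop the saddle corners are (482,150), (560,185), (488,418) and (400,388), and the pad runs (432–538, 230–328). The stop blocks are at (308,125) and (244,305). The scene crop shows the same saddle and pad, with the blocks at (550,175) and (456,319). I'll measure these in both views.

Run:
```python
from h import *
t=pickle.load(open('top.pkl','rb')); s=pickle.load(open('scene.pkl','rb'))
T=lambda p:np.array(p)/4.4+[235,165]-.4
S=lambda p:np.array(p)/5+[180,160]-.4
def show(n,P): print(n,P[:,:2].round(1).tolist(),"mean",P.mean(0).round(1))
for nm,c,F,sad,pad,blk in (("top",t,T,[(482,150),(560,185),(488,418),(400,388)],[(460,230),(538,258),(512,328),(432,300)],[(308,125),(244,305)]),
  ("scene",s,S,[(348,52),(422,92),(298,258),(222,228)],[(305,97),(376,128),(338,184),(270,147)],[(550,175),(456,319)])):
    Q=plane(c,F(sad),69); show(nm+" saddle",Q)
    e=lambda i,j:np.linalg.norm(Q[i]-Q[j]); print(" sides",e(0,1),e(1,2),e(2,3),e(3,0))
    v=(Q[0]+Q[1]-Q[2]-Q[3])[:2]; print(" across ang",np.degrees(np.arctan2(v[1],v[0])))
    show(nm+" pad",plane(c,F(pad),85)); B=plane(c,F(blk),62); show(nm+" blk",B)
    print(" depthpts", depth(c,F([np.mean(pad,0)])).round(1), depth(c,F([np.mean(sad[:2],0)*.8+np.mean(sad[2:],0)*.2])).round(1))
# pad centre fits via dark mask within saddle (top)
```

```text
top saddle [[598.6, -95.3], [582.8, -137.6], [455.8, -106.5], [467.9, -60.0]] mean [526.3 -99.8  69. ]
 sides 45.11129008228233 130.719964304137 48.08873531199191 135.43610067842383
 across ang -14.441044940322053
top pad [[550.9, -84.8], [539.3, -126.1], [501.4, -114.6], [512.8, -72.5]] mean [526.1 -99.5  85. ]
top blk [[606.8, -2.2], [506.5, 24.5]] mean [556.6  11.1  62. ]
 depthpts [[526.6 -99.9  81.8]] [[ 565.  -110.    66.7]]
scene saddle [[460.0, -104.5], [477.3, -55.9], [600.6, -91.2], [592.3, -136.5]] mean [532.5 -97.   69. ]
 sides 51.55917834799777 128.2609527609685 46.078265945413676 136.10652287738048
 across ang 165.24677177293012
scene pad [[508.1, -114.2], [518.9, -70.3], [559.7, -80.0], [545.3, -122.7]] mean [533.  -96.8  85. ]
scene blk [[510.4, 26.3], [612.6, -1.0]] mean [561.5  12.7  62. ]
 depthpts [[533.  -96.8  84.7]] [[493.8 -87.7  66.6]]
```

Both views agree: the pad is near (529,−98) and the rails run at about 75°. Blocks are about 114 mm ahead of the pad, so roughly 86 mm of travel remain. I'll move over the pad with the jaw closed.

move_arm:
  commands: [0.91,-0.72,0,0,0,0,0.91,-0.72,0,0,0,0,0.91,-0.72,0,0,0,0,0.91,-0.72,0,0,0,0,0.91,-0.72,0,0,0,0,0.91,-0.72,0,0,0,0,0.91,-0.72,0,0,0,0,0.91,-0.72,0,0,0,0,0.91,-0.72,0,0,0,0,0.91,-0.72,0,0,0,0,0.91,-0.72,0,0,0,0,0.91,-0.72,0,0,0,0,0.91,-0.72,0,0,0,0,0.91,-0.72,0,0,0,0,0.91,-0.72,0,0,0,0,0.91,-0.72,0,0,0,0,0.91,-0.72,0,0,0,0,0.91,-0.72,0,0,0,0,0.91,-0.72,0,0,0,0,0.91,-0.72,0,0,0,0]
  jaw: 1
  squeeze: 10

```text
t: 2.15
eef_pos: [530.7, -98.0, 404.6]
orientation: [180.0, 0.0, 21.9]
force: [-1.0, -0.5, -0.2]
grip_width: 0.1
grasp_force: 0.0
```

move_arm:
  commands: [0,0,0.3,0,0,-0.985,0,0,0.3,0,0,-0.985,0,0,0.3,0,0,-0.985,0,0,0.3,0,0,-0.985,0,0,0.3,0,0,-0.985,0,0,0.3,0,0,-0.985,0,0,0.3,0,0,-0.985,0,0,0.3,0,0,-0.985,0,0,0.3,0,0,-0.985,0,0,0,0,0,0,0,0,0,0,0,0]

```text
t: 3.25
eef_pos: [530.3, -99.1, 337.2]
orientation: [-180.0, -0.0, 75.0]
force: [0.1, 0.3, 0.0]
grip_width: 0.5
grasp_force: 0.0
```

Run:
```python
from h import *
c=cam("wrist"); pickle.dump(c,open('w2.pkl','wb')); cv2.imwrite('pics/w2.png',c["frame"][:,:,::-1]); print(np.round(c["world_from_camera"],3).tolist())
```

```text
[[0.966, 0.251, 0.066, 547.822], [-0.259, 0.935, 0.243, -31.904], [-0.001, -0.252, 0.968, 317.727], [0.0, 0.0, 0.0, 1.0]]
```

View pics/w2.png

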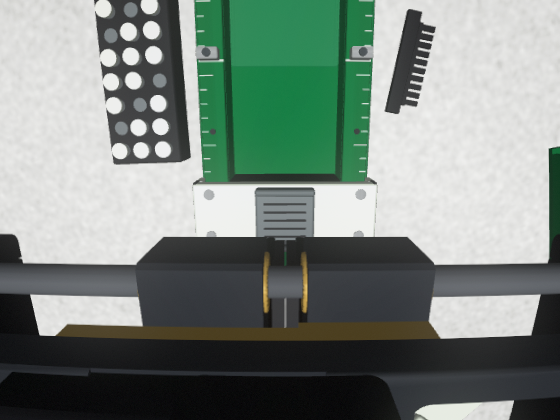

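In the wrist picture, the saddle's front edge is at row 182, columns 194–376. The pad's front edge is at row 189, columns 256–314, and the block near faces are at row 59, columns 207 and 362. The fingers are centred on the pad.

Run:
```python
from h import *
c=pickle.load(open('w2.pkl','rb'))
u=np.radians(75.1); ax=np.array([np.cos(u),np.sin(u)]); ay=np.array([-ax[1],ax[0]]); tcp=np.array([530.3,-99.1])
for n,uv,z in (("saddle front",[(194,183),(376,182)],69),("pad front",[(256,189),(314,189)],86),("white line/blk near top",[(207,59),(362,59)],66),("blk near base",[(207,60),(362,60)],56)):
    P=plane(c,uv,z)[:,:2]; d=P[1]-P[0]; print(n,P.round(1).tolist(),"len",np.linalg.norm(d).round(1),"ang",np.degrees(np.arctan2(d[1],d[0])).round(2),"rel tcp along",((P-tcp)@ax).round(1),"across",((P-tcp)@ay).round(1))
```

```text
saddle front [[471.2, -59.1], [600.5, -93.0]] len 133.7 ang -14.71 rel tcp along [23.5 23.9] across [ 67.4 -66.3]
pad front [[516.3, -72.3], [554.7, -82.6]] len 39.7 ang -15.03 rel tcp along [22.3 22.2] across [ 20.4 -19.3]
white line/blk near top [[506.3, 20.7], [609.3, -7.0]] len 106.6 ang -15.05 rel tcp along [109.6 109.4] across [ 54.  -52.6]
blk near base [[504.4, 22.2], [611.6, -6.6]] len 110.9 ang -15.05 rel tcp along [110.6 110.3] across [ 56.2 -54.8]
```

The fingers are centred on the pad within 1 mm, and about 86 mm of travel remain. Descending.

move_arm:
  commands: [0.1,0,0.8,0,0,0,0,0,0.8,0,0,0,0,0,0.6,0,0,0,0,0,0.4,0,0,0,0,0,0.12,0,0,0,0,0,0,0,0,0,0,0,0,0,0,0]

```text
t: 4.0
eef_pos: [531.4, -96.7, 270.0]
orientation: [179.9, 0.0, 75.1]
force: [0.4, 0.6, -0.2]
grip_width: 0.4
grasp_force: 0.0
```

move_arm:
  commands: [0,0,0.04,0,0,0,0,0,0.04,0,0,0,0,0,0.04,0,0,0,0,0,0.04,0,0,0,0,0,0,0,0,0]

```text
t: 4.5
eef_pos: [530.9, -96.7, 265.1]
orientation: [-180.0, 0.0, 75.1]
force: [-1.2, -0.5, -0.5]
grip_width: 0.3
grasp_force: 0.0
```

move_arm:
  commands: [0,0,0.04,0,0,0,0,0,0.04,0,0,0,0,0,0.04,0,0,0,0,0,0,0,0,0,0,0,0,0,0,0]

```text
t: 5.0
eef_pos: [531.2, -96.6, 263.4]
orientation: [180.0, 0.0, 75.1]
force: [-3.0, 0.0, 8.0]
grip_width: 0.3
grasp_force: 4.1
```

move_arm:
  commands: [0,0,0.04,0,0,0,0,0,0.04,0,0,0,0,0,0.04,0,0,0,0,0,0.02,0,0,0,0,0,0,0,0,0,0,0,0,0,0,0]

```text
t: 5.6
eef_pos: [531.2, -96.5, 260.2]
orientation: [180.0, 0.0, 75.1]
force: [-2.9, 0.7, 9.6]
grip_width: 0.4
grasp_force: 4.7
```

The pad is down about 3.2 mm at 9.6 N. Now pushing along +x of the stand.

move_arm:
  commands: [0.04,0,0,0,0,0,0.08,0,0,0,0,0,0.12,0,0,0,0,0,0.16,0,0,0,0,0,0.16,0,0,0,0,0,0.16,0,0,0,0,0,0.12,0,0,0,0,0,0.08,0,0,0,0,0,0,0,0,0,0,0]

```text
t: 6.5
eef_pos: [537.2, -73.9, 260.2]
orientation: [180.0, 0.0, 75.2]
force: [-3.5, 1.3, 9.3]
grip_width: 0.1
grasp_force: 4.7
```

```bash
cat > gap.py <<'E'
from h import *
c=cam("wrist"); h=cv2.cvtColor(c["frame"],cv2.COLOR_RGB2HSV)
r=[]
for col in (235,240,330,335):   # saddle front edge: green->white going down
    g=(h[:,col,1]>90)&(h[:,col,0]>40)&(h[:,col,0]<90)&(np.arange(420)<300); r.append((col,np.where(g)[0].max()+1))
P=plane(c,r,69)[:,:2]; u=np.radians(75.05); ax=np.array([np.cos(u),np.sin(u)])
tcp=env.get_state()["eef_pos"][:2]; blk=(np.array([530.3,-99.1])@ax)+110
print(r,"front rel tcp",((P-tcp)@ax).round(1),"gap to blocks",(blk-P@ax).round(1))
E
python3 gap.py
```

```text
[(235, np.int64(197)), (240, np.int64(197)), (330, np.int64(197)), (335, np.int64(197))] front rel tcp [30.2 30.2 30.3 30.3] gap to blocks [53.7 53.7 53.6 53.6]
```

```bash
ls -t pics | head -1; cp pics/$(ls -t pics|head -1) pics/v7.png
```

```text
wrist_6.55.png
```

View pics/v7.png

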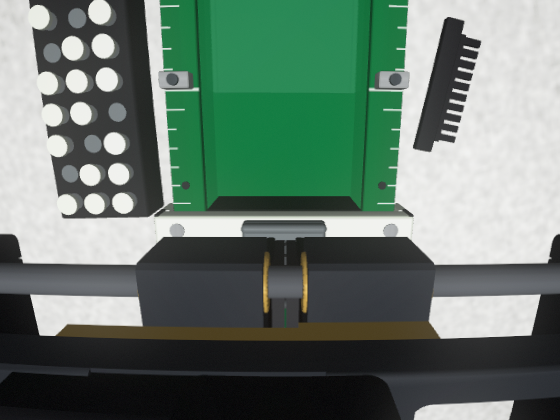

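The saddle's front edge is at row ~215, the block faces are at row ~89, and the pad's fore ridge is just ahead of the fingers, so the dam has moved with the tips. Measuring the gap along the rails' columns and then pushing on.

Run:
```python
from h import *
import glob
f=cv2.imread('pics/v7.png'); print(f[200:222:2,195].tolist())
c=cam("wrist"); u=np.radians(75.05); ax=np.array([np.cos(u),np.sin(u)]); tcp=env.get_state()["eef_pos"][:2]
P=plane(c,[(200,216),(370,216)],69)[:,:2]@ax; B=plane(c,[(175,89),(392,89)],63)[:,:2]@ax
print("front rel tcp",P-tcp@ax,"blk rel tcp",B-tcp@ax,"gap",B-P)
```

```text
[[72, 126, 41], [72, 126, 41], [72, 126, 41], [74, 126, 44], [74, 126, 43], [74, 125, 46], [98, 106, 100], [102, 110, 105], [173, 186, 178], [223, 230, 226], [238, 242, 241]]
front rel tcp [20.13310271 20.23897665] blk rel tcp [83.79535821 83.9199325 ] gap [63.6622555  63.68095585]
```

move_arm:
  commands: [0.06,0,0,0,0,0,0.12,0,0,0,0,0,0.16,0,0,0,0,0,0.16,0,0,0,0,0,0.16,0,0,0,0,0,0.16,0,0,0,0,0,0.16,0,0,0,0,0,0.16,0,0,0,0,0,0.16,0,0,0,0,0,0.12,0,0,0,0,0,0.08,0,0,0,0,0,0.04,0,0,0,0,0,0,0,0,0,0,0]

```text
t: 7.9
eef_pos: [547.1, -36.8, 260.2]
orientation: [180.0, 0.0, 75.1]
force: [-2.9, 0.6, 9.5]
grip_width: 0.5
grasp_force: 4.7
```

move_arm:
  commands: [0.06,0,0,0,0,0,0.1,0,0,0,0,0,0.12,0,0,0,0,0,0.12,0,0,0,0,0,0.12,0,0,0,0,0,0.1,0,0,0,0,0,0.06,0,0,0,0,0,0.04,0,0,0,0,0,0,0,0,0,0,0]

```text
t: 8.8
eef_pos: [551.7, -19.3, 260.2]
orientation: [180.0, 0.0, 75.1]
force: [-2.8, 1.4, 9.8]
grip_width: 0.8
grasp_force: 4.7
```

move_arm:
  commands: [0.04,0,0,0,0,0,0.06,0,0,0,0,0,0.06,0,0,0,0,0,0.04,0,0,0,0,0,0,0,0,0,0,0]

```text
t: 9.3
eef_pos: [553.0, -14.6, 260.3]
orientation: [180.0, 0.0, 75.1]
force: [-2.3, -0.2, 9.2]
grip_width: 0.7
grasp_force: 4.7
```

move_arm:
  commands: [0.02,0,0,0,0,0,0.02,0,0,0,0,0,0.02,0,0,0,0,0,0.02,0,0,0,0,0,0.02,0,0,0,0,0,0,0,0,0,0,0]

```text
t: 9.9
eef_pos: [553.6, -12.3, 260.2]
orientation: [180.0, 0.0, 75.1]
force: [-3.8, 0.0, 8.9]
grip_width: 0.6
grasp_force: 4.7
```

Run:
```python
from h import *
c=cam("wrist"); cv2.imwrite('pics/v8.png',c["frame"][:,:,::-1]); print(env.get_state()["force"])
```

```text
[-2.97259698  0.67152603  9.54920952]
```

View pics/v8.png

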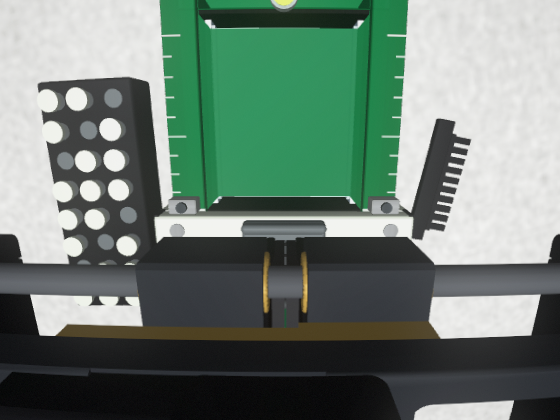

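The saddle's front edge (row ~215) is now almost at the block bottoms (row ~214), and the tray end is right ahead of the dam plate. I'll push on gently until the force rises.

move_arm:
  commands: [0.02,0,0,0,0,0,0.02,0,0,0,0,0,0.02,0,0,0,0,0,0.02,0,0,0,0,0,0,0,0,0,0,0]

```text
t: 10.45
eef_pos: [553.8, -11.7, 260.0]
orientation: [180.0, 0.2, 75.1]
force: [-3.9, -2.3, 9.8]
grip_width: 0.3
grasp_force: 4.8
```

move_arm:
  commands: [0.02,0,0,0,0,0,0.02,0,0,0,0,0,0.02,0,0,0,0,0,0.02,0,0,0,0,0,0,0,0,0,0,0]

```text
t: 10.95
eef_pos: [554.1, -11.1, 259.8]
orientation: [-180.0, 0.3, 75.0]
force: [-5.5, -5.5, 8.9]
grip_width: 0.5
grasp_force: 4.8
```

The force along the rails rises to about 5 N after 88 mm, so the dam is at the stop. I'll lift straight up, keeping the light forward preload.

move_arm:
  commands: [0,0,-0.08,0,0,0,0,0,-0.08,0,0,0,0,0,-0.08,0,0,0,0,0,-0.08,0,0,0,0,0,-0.08,0,0,0,0,0,-0.2,0,0,0,0,0,-0.5,0,0,0,0,0,-1,0,0,0,0,0,-1,0,0,0,0,0,-1,0,0,0,0,0,0,0,0,0]

```text
t: 12.05
eef_pos: [555.7, -7.7, 366.1]
orientation: [179.6, -0.1, 75.2]
force: [-0.4, 0.3, 0.4]
grip_width: 0.4
grasp_force: 0.0
```

Run:
```python
from h import *
c=cam("wrist"); pickle.dump(c,open('w9.pkl','wb'));cv2.imwrite('pics/v9.png',c["frame"][:,:,::-1]); s=cam("scene"); pickle.dump(s,open('s9.pkl','wb'))
```

```text
(no output)
```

View pics/v9.png

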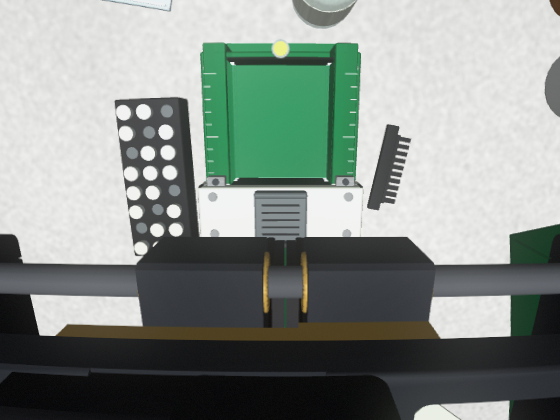

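The saddle's front edge (row ~186) meets the block faces at (216,182) and (345,182), and the tray is home. I'll check the pad height and view an enlarged crop of the contact.

Run:
```python
from h import *
c=pickle.load(open('w9.pkl','rb')); s=pickle.load(open('s9.pkl','rb'))
print("pad z wrist",depth(c,[(270,212),(280,216),(300,222),(280,230)])[:,2].round(1),"saddle z",depth(c,[(230,212),(330,212)])[:,2].round(1))
cv2.imwrite('pics/v10.png',cv2.resize(c["frame"][165:240,190:370,::-1],None,fx=4.4,fy=4.4,interpolation=cv2.INTER_CUBIC))
```

```text
pad z wrist [84.3 82.3 81.6 83.1] saddle z [71.3 68.8]
```

View pics/v10.png

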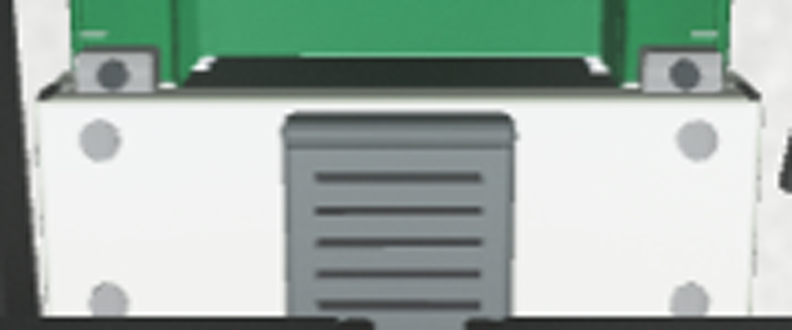

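The crop shows the saddle's front edge against both block faces at (115,92) and (682,92). The pad is back at about 82–83 mm, which is up. Handing in.

```bash
python3 -c "
from plant import order; print(order.hand_in())"
```

```text
the job is handed in; nothing more can be done
None
```

The dam is against both stop blocks, its pad is back up so the brake should be locked, the arm is clear of everything, and the job was handed in at about 12 s; no verdict came back.

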